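Seat the rotor head on the tilted tube rotator

TASK

The grey rotor head has been slipped onto the leaning spindle of the white tube rotator, but its two side tabs are riding on top of the metal drive face instead of sitting in the slot across it. Turn the head about the spindle until the tabs drop into the slot and it sits fully home, flat on the drive face, then let go of it. Leave the vial, the dropper bottle and the marker that stand or lie beside the rotator undisturbed.

Things in the scene. Friction and masses are not known exactly. Their poses are not given: they have to be found in the camera images.
- rotor_grip (a point): Rotor head: loose grey plastic part (130 to 220 g), a disc with a holding block on top. Block: 48 mm long (x), 24 mm wide (y), rising 34 mm above the disc. This point is in the block on the axis, 18 mm above the disc's upper face, 16 mm below the block's top, 30 mm above the disc's underside. Axes: x along tabs and block, y across the block, z along the bore, out of the block's top.
- rotor_tab (a point): Outer end of one of the head's two opposite tabs, level with the disc's underside. Disc: 68 mm across, 12 mm thick. Tabs: 22 mm wide, ends 92 mm apart, reaching 8 mm below the underside. Half a turn about z looks the same, and the head seats either way round. At the start it stands 0.55 to 2.59 rad of turn away from the slot, resting on its tabs, turning freely with light friction.
- drive_face (a point): Middle of the round metal drive face (100 mm across) of the tube rotator (fixed white stand, grey motor drum), 135 mm above the bench. Axes: z out along the spindle, which leans 30 degrees from vertical to the robot's side; x along the slot, y across it. rotor_grip is 38 mm from here along z with the tabs riding on the face, 30 mm when the head is home, disc flat on the face.
- slot_end (a point): One end of the slot, at the rim of the drive face and level with it (50 mm from drive_face). The slot is 28 mm wide, 9 mm deep, straight across the whole face, upper edges bevelled 1.5 mm: 3 mm of room on each side of a tab. Tabs drop in when within about 4 degrees of it, by the head's own weight or with a light push. The motor's gears hold face and spindle (about 1.2 N m to turn them).
- spindle_tip (a point): Rounded tip of the 14 mm steel spindle, 34 mm out from the drive face; hidden in the head's blind bore (16 mm across, 38 mm deep, so about 1 mm of play). The stand is about 170 x 150 mm on the bench; nothing stands above the head.
- vial_mid (a point): Bystander: screw-cap vial, 28 mm across, 62 mm tall, standing on the bench; this point is its middle, half-way up.
- dropper_mid (a point): Bystander: dropper bottle, 29 mm across, 92 mm tall, standing on the bench; this point is its middle, half-way up.
- marker_mid (a point): Bystander: felt marker, 124 mm long, 14 mm thick, lying on the bench; this point is its middle.
There are look-alikes about, which are no part of the job. Of the things shaped like the part that bears rotor_grip, the grey one is meant.

How it is judged:
At the end, for the whole second after the job is handed in: The rotor head is on the spindle with its tabs in the slot (its x within 0.15 rad of the slot, either way round) and fully home: rotor_grip no more than 32.2 mm from drive_face along the spindle, its axis within 0.08 rad of the spindle, and at rest (z of rotor_grip in the frame of drive_face between 0.027 and 0.0322 m and distance between rotor_grip and drive_face below 0.034 m and angle between the x axis of rotor_grip and the x axis of drive_face, either way round below 0.15 rad and angle between the z axis of rotor_grip and the z axis of drive_face, either way round below 0.08 rad and linear speed of rotor below 0.02 m/s); the robot touches nothing.
It fails at once if the vial is knocked over or moved more than 4 cm (distance of vial_mid from where it was at the start of the episode above 0.04 m or angle between vial_mid's own z axis and vertical above 0.6 rad).
It fails at once if the dropper is knocked over or moved more than 4 cm (distance of dropper_mid from where it was at the start of the episode above 0.04 m or angle between dropper_mid's own z axis and vertical above 0.6 rad).
It fails at once if the marker is moved more than 4 cm (distance of marker_mid from where it was at the start of the episode above 0.04 m).
It also fails if it takes over 38 s, if anything falls off the work surface, if the arm or the gripper's body presses on something with over 40 N, if the wrist force passes 120 N, or if a joint passes its speed limit or range.

ROBOT

A 6-joint arm with a two-finger parallel gripper is mounted at the origin on a cart in front of the work surface, level with it; the furniture and walls round the work are solid. World frame = base frame: x ahead of the robot, y to its left, z up, the work surface at z = 0. Lengths are in m, angles in rad, forces in N, time in s.
With the tool pointing down it reaches from about 0.375 to 0.925 m from the base axis. Payload 5.7 kg.
Tool frame: the origin (TCP) lies midway between the tips of the shut fingers; the grasp point (between the pads) lies behind it (env.grip_point_offset is the x of the grasp point in the tool frame, in m); x points along the fingers, z is the direction in which the jaws open and shut, and the axes are right-handed (so a half turn about x gives the same grasp; the last joint's range is limited). The gripper opens to 85 mm and grips with 20 to 120 N. Pads are 22 mm wide; open, the fingers measure 114 mm over their backs; the gripper's body (76 mm by 85 mm) begins 54 mm behind the grasp point. The pads swing forward as they close: fully open they stand 13 mm farther back than shut.
Start: joints at [1.047, 0.359, 1.51, -0, 1.272, -0.115], TCP at [0.238, 0.551, 0.231] pointing down, gripper open.
Joint ranges: [-2.97, 2.97], [-1.01, 2.36], [0.21, 2.38], [-0.96, 4.11], [0.2, 2.71], [-2.98, 2.98]. Speed limits (rad/s): [2.39, 2.39, 3.14, 3.14, 3.14, 3.14].

INTERFACE

Orientations are given as a unit quaternion [x, y, z, w].
In Python, from rig import env gives the robot as it stands.
- The arm moves only by the tool carry_out, never from a script. Its argument "commands" is a list that holds one entry, the list of rows, each a list of 6 numbers: the shift along the tool's x, y, z in cm, then the turn, a rotation vector about the tool's x, y, z in rad. A call has 1 to 12 rows; each row is the pose to reach, as a shift and turn from the pose measured when the call began, along the tool's axes at that moment; what a row does not reach only later rows make up. A row lasts 1/12 s, in which the tool goes at most 41.7 mm and 7.16 degrees, less where a joint would pass 70% of its speed; a pose out of reach is approached as far as the arm can. A call with a gripper value outside its range is refused whole. "hand" is the closure in counts, from 0 (fully open) to 255 (shut), set as the call begins (left out, the last holds). The fingers move at their own pace and stop on an object; "newtons" is the grip in N (left out, the last holds). Time passes only in rows, so rows that repeat a pose let the fingers close. It gives the time, the measured TCP pose, the force and the opening at its end, in the units of the state.
- env.sense(): the state, without advancing time (a new reading comes with each control period).
- env.get_image(name): name is "scene" or "side" or "wrist"; returns the picture (400x640x3 uint8, blue, green, red); there is no depth.
- env.calibration(name): a dict with "camera_matrix" (3x3 intrinsics, pixels), "k1" (the pictures are not rectified: a ray, as slopes to the right and down, at radius r is drawn at 1 + k1 r^2 times it, then the intrinsics apply), "R" (3x3) and "t" (3): a world point X has camera coordinates R X + t; the wrist camera has in their place "tool_from_camera" (4x4, takes a point from camera to tool coordinates, whose origin is the TCP and whose axes are the tool frame's). Camera axes: x right, y down, z forward; pixel columns grow to the right and rows downward; lengths in m; the calibration is good to about 2 mm. A picture is of the moment at which its call begins: read the wrist's pose just before it. calibration takes no time and is no camera call.
- env.sign_off(): hands the job in, once; it reports no verdict.
Trained networks look in the newest picture that a camera, given by its name, has taken for a name from the list of things; names that differ only in an ending like _2 or _b are one class to them, and where a whole thing is asked for, a point or a joint stands for the part that bears it (a point fixed in the world has none). Each returns a list of dicts, best first, with "conf" (0 to 1); they miss things now and then, are a little off and sometimes report something else, mostly with a low value. They report only what shows in the picture. A call takes as long as a camera call. They do not tell look-alikes from the thing itself.
- env.look_for(camera, target): "at" ([x, y, z] in m, in world coordinates, good to about 4 mm: the middle of the surface that is visible of it).
- env.mark_of(camera, target): "at" ([x, y, z] in m, in world coordinates, good to about 4 mm: a listed point, or the origin of a listed thing).
The state is a dict: "clock": time; "q": joint angles; "qd": joint speeds; "tau": joint torques, N m; "eef_pos": TCP position; "tcp_rot": TCP orientation; "contact_force": force on the tool from outside, world axes, zero at the start; "moment": the same for the moment, N m; "opening": opening from 0.0 (shut) to 1.0 (fully open).
Only numpy, scipy, OpenCV 4.12 (cv2) and the standard library are available. Lean on these libraries where they do the work, as an engineer would, in place of code of your own. Each camera call takes 0.05 s, during which the arm holds its last target.

## Working session

There is one attempt and no reset: what is moved stays moved. The work goes in short steps, Python scripts to look and compute and a tool call to move; the robot and the scene stay as the last step left them, time stands still between calls to the robot, and variables do not carry over. Pictures are saved under pics/ and viewed, and the job is handed in when it is done.

Besides the shell and the picture viewer there is one more tool, called after ">>>" in YAML: its name, and indented under it one key for each argument. carry_out: Moves the arm, as the interface text tells. Its arguments: {"type":"object","properties":{"commands":{"type":"array","items":{"type":"array","items":{"type":"array","items":{"type":"number"}}}},"hand":{"type":"number"},"newtons":{"type":"number"}},"required":["commands"]}

```bash
ls; mkdir -p pics
python3 - <<'E'
from rig import env
import cv2
s=env.sense(); print(s); print(env.grip_point_offset)
for n in ['scene','side','wrist']:
    cv2.imwrite(f'pics/{n}0.png',env.get_image(n)); c=env.calibration(n); print(n,c)
for cam in ['scene','side']:
    for t in ['rotor_grip','rotor_tab','drive_face','slot_end','vial_mid','dropper_mid','marker_mid']:
        print(cam,t,[( [round(float(v),3) for v in d['at']],round(float(d['conf']),2)) for d in env.mark_of(cam,t)])
print(env.sense()['clock'])
E
```

```text
pics
{'clock': 0.0, 'q': array([ 1.04686625e+00,  3.59528005e-01,  1.51146752e+00,  2.95397178e-05,
        1.27248853e+00, -1.15124036e-01]), 'qd': array([ 0.00044135,  0.0019686 ,  0.0013271 ,  0.00053692, -0.00010894,
        0.00208896]), 'tau': array([ 5.56569175e-04, -5.27634358e+01, -2.78617215e+01, -9.62100535e-05,
        1.30849821e-02, -3.85043302e-05]), 'eef_pos': array([0.23816872, 0.54994689, 0.23042654]), 'tcp_rot': array([-0.38838857,  0.59168585,  0.38780563,  0.59048199]), 'contact_force': array([-0.21929596,  0.89197369, -0.69258996]), 'moment': array([-0.00406462,  0.05638516,  0.04161041]), 'opening': 0.9981750122252734}
-0.0187
scene {'camera_matrix': array([[469.82326929,   0.        , 313.87159116],
       [  0.        , 469.82326929, 199.82654228],
       [  0.        ,   0.        ,   1.        ]]), 'k1': -0.07865271575899366, 'R': array([[ 0.64694622, -0.76237448,  0.01567615],
       [-0.44561635, -0.39466968, -0.8035309 ],
       [ 0.61877836,  0.51285573, -0.59505659]]), 't': array([-0.335733  ,  0.35334586,  1.0061984 ])}
side {'camera_matrix': array([[
[... 1487 characters left out ...]
cene vial_mid [([0.435, 0.328, 0.028], 0.72)]
scene dropper_mid [([0.696, -0.299, 0.045], 0.7)]
scene marker_mid [([0.624, 0.25, 0.003], 0.57)]
side rotor_grip [([0.426, -0.21, 0.038], 0.84), ([0.581, 0.115, 0.039], 0.74), ([0.527, -0.048, 0.166], 0.7), ([0.389, -0.07, 0.038], 0.7), ([0.556, -0.005, 0.153], 0.63)]
side rotor_tab [([0.545, 0.079, 0.007], 0.89), ([0.353, -0.036, 0.007], 0.86), ([0.554, -0.006, 0.151], 0.66), ([0.385, -0.201, 0.009], 0.53)]
side drive_face []
side slot_end [([0.502, -0.064, 0.109], 0.79)]
side vial_mid [([0.436, 0.329, 0.029], 0.51)]
side dropper_mid [([0.7, -0.306, 0.043], 0.47)]
side marker_mid [([0.63, 0.255, 0.006], 0.4), ([0.548, -0.049, 0.134], 0.2)]
0.85
```

View pics/scene0.png

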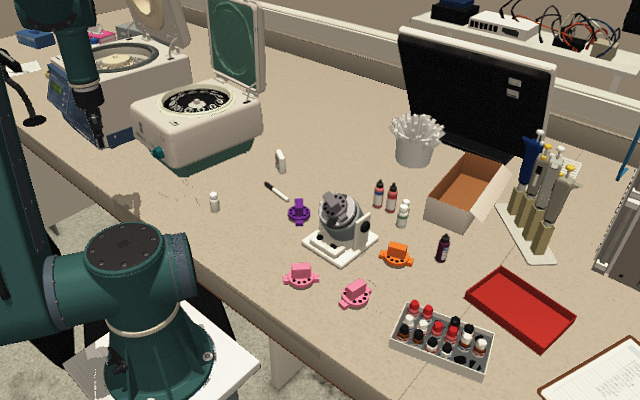

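View pics/side0.png

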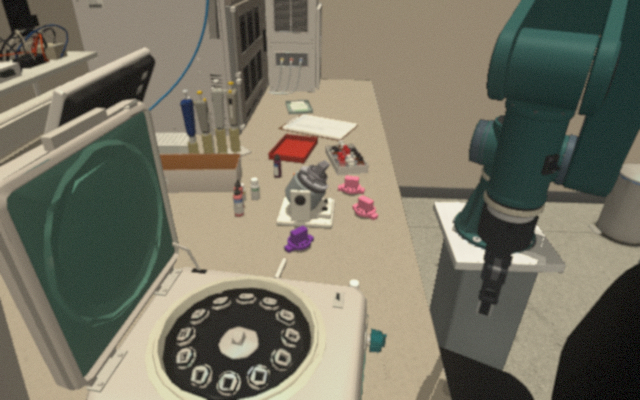

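Run:
```python
import cv2
a=cv2.imread('pics/scene0.png'); b=cv2.imread('pics/side0.png')
cv2.imwrite('pics/sc_crop.png',cv2.resize(a[100:260,190:390],None,fx=4,fy=3.75,interpolation=2))
cv2.imwrite('pics/sd_crop.png',cv2.resize(b[130:290,230:430],None,fx=4,fy=3.75,interpolation=2))
```

```text
(no output)
```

View pics/sc_crop.png

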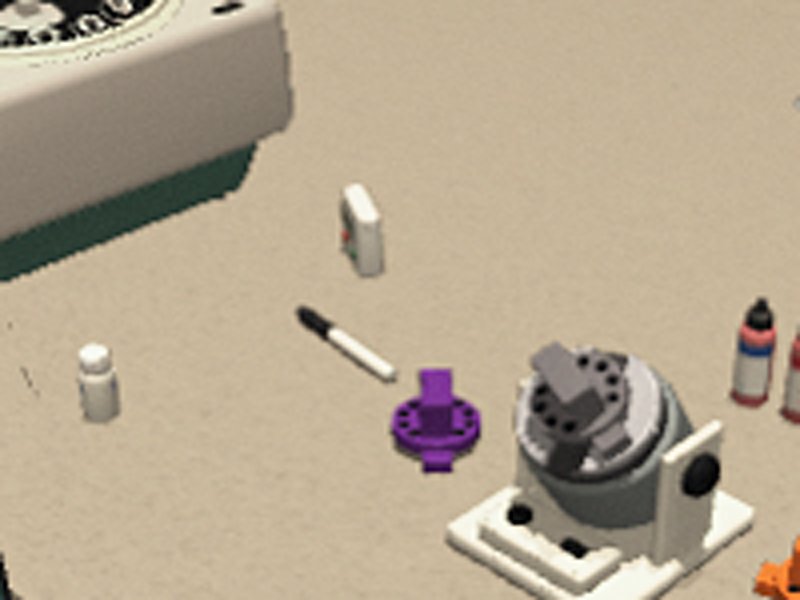

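View pics/sd_crop.png

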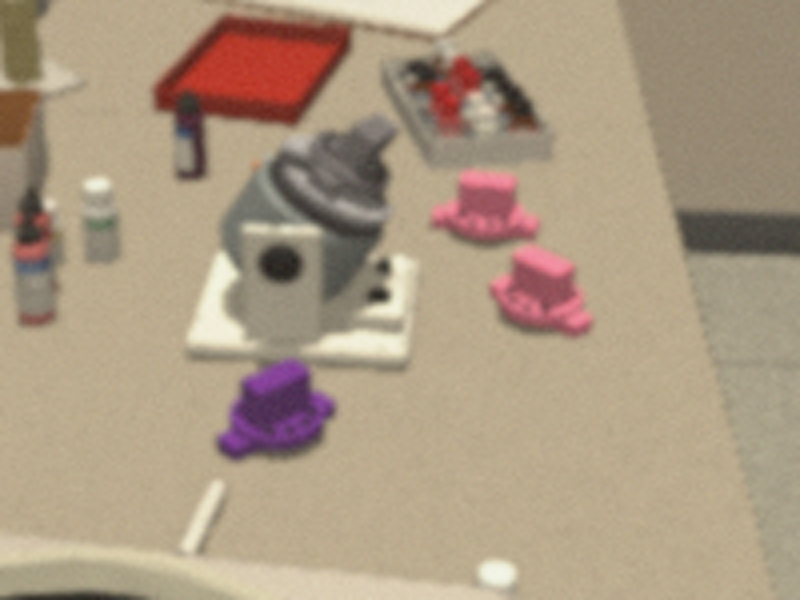

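The scene picture shows five head-shaped things: grey on the rotator at (338,205), purple (298,212), pink (300,275), pink (355,293) and orange (396,255). The grey one on the leaning spindle is the one meant, and the crop confirms it. Next I'll get a wrist view along the spindle.

```bash
cat > h.py <<'E'
import numpy as np, cv2
from scipy.spatial.transform import Rotation as Ro
from rig import env
np.set_printoptions(precision=4,suppress=True)
def go(p,R):
    s=env.sense(); R0=Ro.from_quat(s['tcp_rot']).as_matrix()
    d=R0.T@(np.array(p)-s['eef_pos'])*100
    r=Ro.from_matrix(R0.T@R).as_rotvec()
    print('row',np.round(d,2),np.round(r,3),'q',s['q'],'t',s['clock'])
def toolR(a,zdir):
    x=-a/np.linalg.norm(a); z=zdir-x*(zdir@x); z/=np.linalg.norm(z)
    return np.stack([x,np.cross(z,x),z],1)
def wristcam():
    s=env.sense(); T=env.calibration('wrist')['tool_from_camera']
    M=np.eye(4); M[:3,:3]=Ro.from_quat(s['tcp_rot']).as_matrix(); M[:3,3]=s['eef_pos']
    return M@T   # world from cam
def proj(X,cam='wrist'):
    c=env.calibration(cam); X=np.atleast_2d(X)
    if cam=='wrist':
        W=np.linalg.inv(wristcam()); P=X@W[:3,:3].T+W[:3,3]
    else: P=X@c['R'].T+c['t']
    u=P[:,:2]/P[:,2:]; r2=(u**2).sum(1,keepdims=True); u=u*(1+c['k1']*r2)
    K=c['camera_matrix']; return u*[K[0,0],K[1,1]]+[K[0,2],K[1,2]]
E
python3 - <<'E'
from h import *
a=np.array([-.5,0,.866]); g=np.array([.528,-.046,.167])
R=toolR(a,np.array([1.,0,0])); p=g+.11*a; print(p); go(p,R)
E
```

```text
[ 0.473  -0.046   0.2623]
row [ -3.1  -45.23 -45.41] [ 1.134 -0.463 -0.304] q [ 1.0469  0.3588  1.5104  0.      1.2725 -0.1151] t 0.85
```

>>> carry_out:
  commands:
    - [[-4,-10,-10,0.28,-0.1,-0.07],[-5,-20,-20,0.55,-0.22,-0.15],[-5,-30,-30,0.8,-0.35,-0.22],[-4,-40,-40,1.0,-0.42,-0.28],[-3.1,-45.2,-45.4,1.134,-0.463,-0.304],[-3.1,-45.2,-45.4,1.134,-0.463,-0.304],[-3.1,-45.2,-45.4,1.134,-0.463,-0.304],[-3.1,-45.2,-45.4,1.134,-0.463,-0.304],[-3.1,-45.2,-45.4,1.134,-0.463,-0.304],[-3.1,-45.2,-45.4,1.134,-0.463,-0.304],[-3.1,-45.2,-45.4,1.134,-0.463,-0.304],[-3.1,-45.2,-45.4,1.134,-0.463,-0.304]]
  hand: 0

```text
clock: 1.85
eef_pos: [0.4132, 0.1034, 0.2592]
tcp_rot: [-0.0, 0.501, 0.0, 0.866]
contact_force: [-0.4, 1.1, -0.6]
opening: 1.0
```

>>> carry_out:
  commands:
    - [[0,0,0,0,0,0]]

```text
clock: 1.93
eef_pos: [0.4154, 0.0983, 0.2603]
tcp_rot: [0.0, 0.499, -0.003, 0.866]
contact_force: [1.1, -0.2, 0.7]
opening: 1.001
```

Run:
```python
from h import *
a=np.array([-.5,0,.866]); g=np.array([.528,-.046,.167])
R=toolR(a,np.array([1.,0,0])); p=g+.11*a; go(p,R)
cv2.imwrite('pics/w1.png',env.get_image('wrist'))
```

```text
row [  2.78 -14.4    5.14] [-0.004  0.002  0.004] q [ 0.1326 -0.173   2.1824 -0.123   0.6149  0.2192] t 1.9333
```

>>> carry_out:
  commands:
    - [[2.8,-14.4,5.1,0,0,0],[2.8,-14.4,5.1,0,0,0],[2.8,-14.4,5.1,0,0,0],[2.8,-14.4,5.1,0,0,0],[2.8,-14.4,5.1,0,0,0],[2.8,-14.4,5.1,0,0,0],[2.8,-14.4,5.1,0,0,0]]

```text
clock: 2.57
eef_pos: [0.4715, -0.0447, 0.2608]
tcp_rot: [0.003, 0.5, -0.004, 0.866]
contact_force: [-0.2, 0.5, 0.1]
opening: 1.004
```

Run:
```python
from h import *
a=np.array([-.5,0,.866]); g=np.array([.528,-.046,.167])
R=toolR(a,np.array([1.,0,0])); p=g+.11*a; go(p,R)
cv2.imwrite('pics/w2.png',env.get_image('wrist'))
for t in ['rotor_grip','rotor_tab','drive_face','slot_end']:
        print(t,[( [round(float(v),3) for v in d['at']],round(float(d['conf']),2)) for d in env.mark_of('wrist',t)])
```

```text
row [-0.05 -0.13  0.2 ] [-0.008 -0.001  0.004] q [-0.3916 -0.0985  2.1229  0.314   0.6509 -0.588 ] t 2.5667
rotor_grip [([0.579, 0.112, 0.036], 0.94), ([0.619, -0.208, 0.041], 0.87), ([0.388, -0.066, 0.04], 0.81), ([0.528, -0.05, 0.168], 0.57)]
rotor_tab [([0.628, -0.256, 0.008], 0.89), ([0.353, -0.036, 0.009], 0.86), ([0.544, 0.081, 0.009], 0.83), ([0.556, -0.005, 0.148], 0.82), ([0.38, -0.199, 0.009], 0.59)]
drive_face []
slot_end [([0.501, -0.064, 0.116], 0.89)]
```

View pics/w2.png

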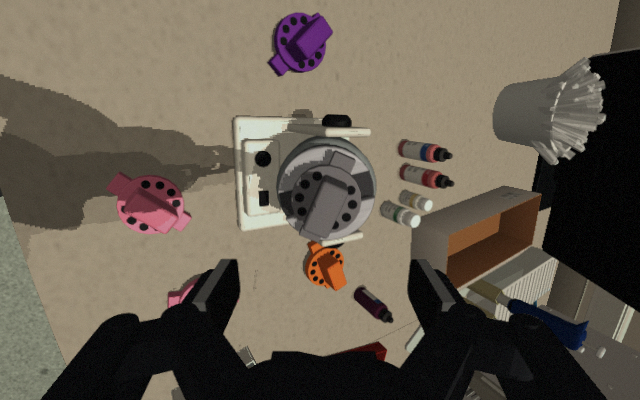

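Run:
```python
from h import *
a=cv2.imread('pics/w2.png')
cv2.imwrite('pics/w2c.png',cv2.resize(a[110:260,225:405],None,fx=4.4,fy=4,interpolation=2))
cv2.imwrite('pics/w2c.png',cv2.resize(a[110:260,225:405],None,fx=4,fy=4,interpolation=2))
for psi in (-.2,0,.2):
    ax=np.array([-.5*np.cos(psi),-.5*np.sin(psi),.866])
    print(psi,proj([np.array([.528,-.048,.168])+ax*d for d in (-.038,-.018,0,.016)]))
```

```text
-0.2 [[326.393  198.2465]
 [326.7467 202.3385]
 [327.1096 206.537 ]
 [327.475  210.7658]]
0 [[326.7113 194.651 ]
 [326.9083 200.5273]
 [327.1096 206.537 ]
 [327.3115 212.5698]]
0.2 [[326.3895 191.1344]
 [326.7464 198.7663]
 [327.1096 206.537 ]
 [327.4723 214.3019]]
```

View pics/w2c.png

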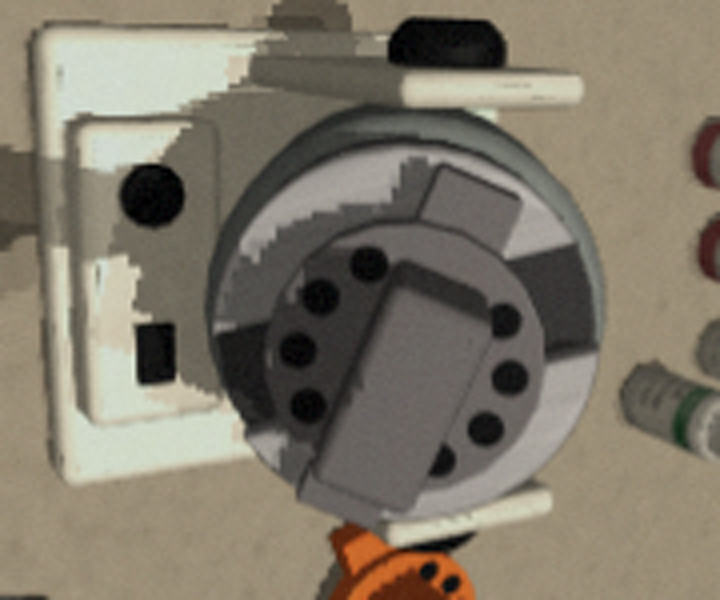

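The wrist crop shows the head with its tabs along about (480,180)–(340,500), lying across the slot, whose dark ends are at (560,305) and (245,365). I'll fit the pose of the face and head to these features.

```bash
cat > fit.py <<'E'
from h import *
from scipy.optimize import least_squares
def frame(v):
    psi=v[3]; a=np.array([-.5*np.cos(psi),-.5*np.sin(psi),np.sqrt(.75)])
    h=np.array([-np.sin(psi),np.cos(psi),0.])  # horizontal sideways(+y)
    u=np.cross(h,a)   # in-plane, uphill (+x,+z)
    return np.array(v[:3]),a,h,u
def ip(v,ang,l,w,hh):
    c,a,h,u=frame(v); d=np.cos(ang)*u+np.sin(ang)*h; e=np.cross(a,d)
    return c+l*d+w*e+hh*a
E
python3 - <<'E'
from fit import *
o=np.array([225,110.]); C=lambda L:np.array(L)/4.+o
slot=C([(575,245),(597,350),(217,335),(248,432)])
blk=C([(400,287),(490,319),(415,510),(318,480)])
rim=C([(208,310),(400,142),(320,160),(480,155),(550,215),(600,320),(235,240)])
r=np.sqrt(.05**2-.014**2)
def res(v):
    S=[ip(v,v[4],r,.014,0),ip(v,v[4],r,-.014,0),ip(v,v[4],-r,.014,0),ip(v,v[4],-r,-.014,0)]
    B=[ip(v,v[5],.024,.012,.054),ip(v,v[5],.024,-.012,.054),ip(v,v[5],-.024,-.012,.054),ip(v,v[5],-.024,.012,.054)]
    out=np.r_[(proj(S)-slot).ravel(),(proj(B)-blk).ravel()]
    c,a,h,u=frame(v)
    t=np.linspace(0,2*np.pi,180); E=proj(c+.05*(np.cos(t)[:,None]*h+np.sin(t)[:,None]*u))
    out=np.r_[out,[.7*np.linalg.norm(E-p,axis=1).min() for p in rim],(v[2]-.135)/.002]
    return out
s=least_squares(res,[.547,-.048,.135,0,-.1,1.2])
v=s.x; print(v,s.cost); print(res(v))
c,a,h,u=frame(v); print('axis',a,'grip',c+.038*a,'slot_end',ip(v,v[4],-.05,0,0),'tab',ip(v,v[5],.046,0,.008))
np.save('v.npy',v)
E
```

```text
[ 0.549  -0.0495  0.1305 -0.0487  0.2865  1.2472] 15.024586342546382
[-0.0448 -0.6561 -0.0837 -1.0776 -1.2829 -0.6956 -1.4545 -0.2214 -1.4903
 -1.2476  2.5722  0.6314  0.869   1.9146 -0.3095  0.495   1.0409  0.3925
  0.6526  0.7597  0.8648  0.5727  0.5093 -2.2416]
axis [-0.4994  0.0244  0.866 ] grip [ 0.53   -0.0486  0.1634] slot_end [ 0.5068 -0.0616  0.1065] tab [ 0.5598 -0.0064  0.1448]
```

Run:
```python
from fit import *
v=np.load('v.npy'); v[:3]=[.547,-.0492,.135]; v[3]=-.055; np.save('v.npy',v)
c,a,h,u=frame(v)
d=np.cos(v[5])*u+np.sin(v[5])*h; e=np.cross(a,d)
R=toolR(a,-e); np.save('R.npy',R)
for hh in (.09,.026):
    go(c+hh*a,R)
```

```text
row [ 5.71 -0.38  0.34] [ 0.367 -0.005 -0.025] q [-0.3886 -0.1005  2.1251  0.3146  0.6504 -0.5899] t 2.8167
row [12.11 -0.55  0.34] [ 0.367 -0.005 -0.025] q [-0.3886 -0.1005  2.1251  0.3146  0.6504 -0.5899] t 2.8167
```

>>> carry_out:
  commands:
    - [[2.5,-0.2,0.2,0.12,0,-0.01],[5.0,-0.4,0.3,0.24,0,-0.02],[5.7,-0.4,0.3,0.367,-0.005,-0.025],[5.7,-0.4,0.3,0.367,-0.005,-0.025],[5.7,-0.4,0.3,0.367,-0.005,-0.025]]

```text
clock: 3.23
eef_pos: [0.5011, -0.0455, 0.2123]
tcp_rot: [0.151, 0.491, -0.102, 0.852]
contact_force: [-0.8, -0.8, -0.6]
opening: 1.0
```

Run:
```python
from fit import *
v=np.load('v.npy');R=np.load('R.npy')
c,a,h,u=frame(v); go(c+.09*a,R); go(c+.026*a,R)
im=env.get_image('wrist')
B=[ip(v,v[5],x,y,.054) for x,y in((.024,.012),(.024,-.012),(-.024,-.012),(-.024,.012))]
S=[ip(v,v[4],s*.048,w*.014,0) for s in(1,-1) for w in(1,-1)]
T=[ip(v,v[5],s*.046,w*.011,.008) for s in(1,-1) for w in(1,-1)]
for P,col in((B,(0,0,255)),(S,(0,255,0)),(T,(255,0,0))):
    for p in proj(P): cv2.circle(im,tuple(int(round(t)) for t in p),2,col,-1)
cv2.imwrite('pics/w3.png',im)
```

```text
row [-0.01 -0.07  0.16] [ 0.005 -0.002 -0.001] q [-0.3323  0.0338  2.1524  0.3103  0.47   -0.2021] t 3.2333
row [ 6.39 -0.08  0.17] [ 0.005 -0.002 -0.001] q [-0.3323  0.0338  2.1524  0.3103  0.47   -0.2021] t 3.2333
```

View pics/w3.png

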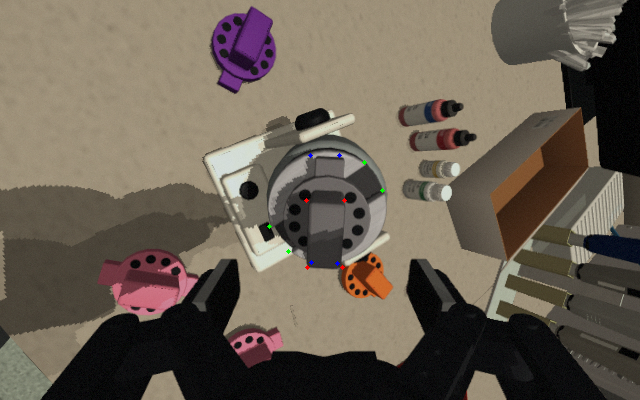

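The fit's overlay matches the picture: the block-top corners sit at (306,200)–(342,268), and the block is upright in the image, midway between the fingers. Descending.

>>> carry_out:
  commands:
    - [[2.5,0,0.1,0,0,0],[4.5,-0.1,0.2,0,0,0],[5.5,-0.1,0.2,0,0,0],[6.0,-0.1,0.2,0,0,0],[6.4,-0.1,0.2,0,0,0],[6.4,-0.1,0.2,0,0,0],[6.4,-0.1,0.2,0,0,0]]

```text
clock: 3.87
eef_pos: [0.5346, -0.0492, 0.159]
tcp_rot: [0.151, 0.49, -0.102, 0.853]
contact_force: [-1.1, 0.2, -0.4]
opening: 0.997
```

Run:
```python
from fit import *
v=np.load('v.npy');R=np.load('R.npy')
c,a,h,u=frame(v); go(c+.026*a,R)
cv2.imwrite('pics/w4.png',env.get_image('wrist'))
a=env.get_image('side');cv2.imwrite('pics/s4.png',cv2.resize(a[110:260,230:430],None,fx=4,fy=4,interpolation=2))
```

```text
row [ 0.1   0.02 -0.14] [ 0.006  0.    -0.001] q [-0.3105  0.1892  2.1631  0.4366  0.3069 -0.3236] t 3.8667
```

View pics/w4.png

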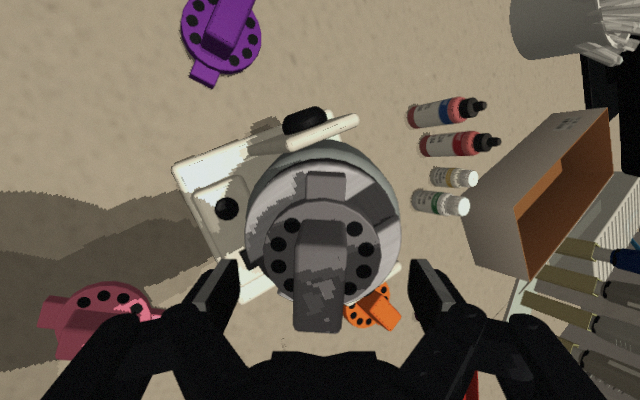

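View pics/s4.png

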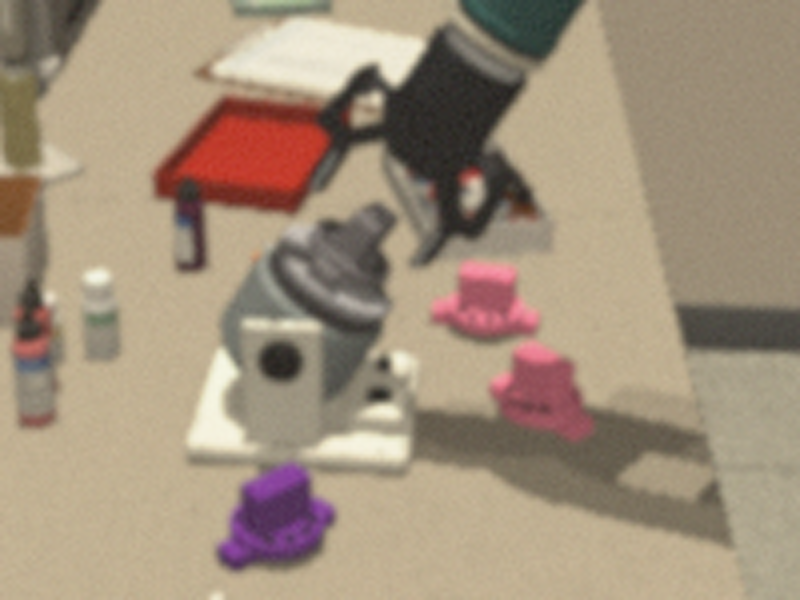

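The block's top end is at row 332, where about 336 was predicted, and in the side view the fingers straddle the block at crop (375,220). Closing gently.

>>> carry_out:
  commands:
    - [[0.1,0,-0.1,0,0,0],[0.1,0,-0.1,0,0,0],[0.1,0,-0.1,0,0,0],[0.1,0,-0.1,0,0,0],[0.1,0,-0.1,0,0,0],[0.1,0,-0.1,0,0,0],[0.1,0,-0.1,0,0,0],[0.1,0,-0.1,0,0,0]]
  hand: 255
  newtons: 25

```text
clock: 4.63
eef_pos: [0.5342, -0.0489, 0.1579]
tcp_rot: [0.151, 0.489, -0.102, 0.853]
contact_force: [-3.0, 0.2, 4.2]
opening: 0.282
```

Run:
```python
from fit import *
v=np.load('v.npy');R=np.load('R.npy')
c,a,h,u=frame(v); go(c+.026*a,R); s=env.sense(); print(s['contact_force'],s['moment'],s['opening']*85)
cv2.imwrite('pics/w5.png',env.get_image('wrist'))
```

```text
row [ 0.02  0.03 -0.04] [ 0.006  0.    -0.001] q [-0.31    0.1911  2.1655  0.4421  0.3024 -0.3285] t 4.6333
[-3.0148  0.1615  4.2241] [ 0.1057  0.3876 -0.0815] 23.948215175134813
```

View pics/w5.png

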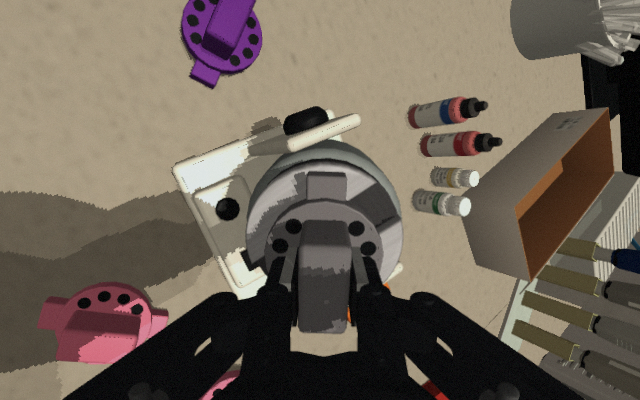

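>>> carry_out:
  commands:
    - [[0,0,0,0.07,0,0],[0,0,0,0.14,0,0],[0,0,0,0.21,0,0],[0,0,0,0.28,0,0],[0,0,0,0.35,0,0],[0,0,0,0.42,0,0],[0,0,0,0.49,0,0],[0,0,0,0.56,0,0],[0,0,0,0.63,0,0],[0,0,0,0.7,0,0],[0,0,0,0.75,0,0],[0,0,0,0.75,0,0]]

```text
clock: 5.68
eef_pos: [0.5345, -0.049, 0.1579]
tcp_rot: [0.453, 0.418, -0.275, 0.738]
contact_force: [-1.5, 0.5, 2.4]
opening: 0.273
```

Run:
```python
from fit import *
v=np.load('v.npy')
c,a,h,u=frame(v); d=np.cos(v[4])*u+np.sin(v[4])*h; e=np.cross(a,d)
R=toolR(a,-e); np.save('R2.npy',R)
go(c+.026*a,R); s=env.sense(); print(s['contact_force'],s['moment'],s['opening']*85)
cv2.imwrite('pics/w6.png',env.get_image('wrist'))
```

```text
row [ 0.01 -0.03 -0.07] [ 0.215 -0.    -0.002] q [-0.3099  0.1912  2.1652  0.4421  0.3022  0.4231] t 5.6833
[-1.5226  0.4996  2.3944] [ 0.0077  0.2351 -0.1089] 23.168029920668793
```

View pics/w6.png

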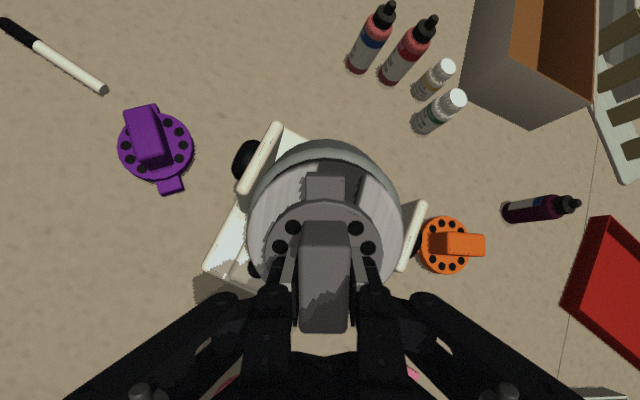

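The head turned with the gripper. The slot's dark end at (370,190) is now partly behind the tab at (325,185). I'll turn the remaining 0.21 with a slight press.

>>> carry_out:
  commands:
    - [[0,0,0,0.05,0,0],[0,0,0,0.1,0,0],[0.05,0,0,0.15,0,0],[0.1,0,0,0.19,0,0],[0.1,0,0,0.21,0,0],[0.1,0,0,0.21,0,0],[0.1,0,0,0.21,0,0]]

```text
clock: 6.32
eef_pos: [0.5352, -0.0492, 0.1571]
tcp_rot: [0.527, 0.387, -0.316, 0.688]
contact_force: [2.9, 0.3, -2.3]
opening: 0.273
```

Run:
```python
from fit import *
v=np.load('v.npy');R=np.load('R2.npy')
c,a,h,u=frame(v)
go(c+.026*a,R); s=env.sense(); print(s['contact_force'],s['contact_force']@a,s['moment'],s['opening']*85)
im=env.get_image('wrist');cv2.imwrite('pics/w7.png',cv2.resize(im[110:350,200:450],None,fx=2.5,fy=2.5,interpolation=2))
```

```text
row [-0.1  -0.06 -0.08] [ 0.009 -0.    -0.002] q [-0.3096  0.194   2.165   0.4451  0.2995  0.6259] t 6.3167
[ 2.9019  0.2779 -2.3391] -3.4667910362599277 [ 0.0147  0.148  -0.0518] 23.194361241544325
```

View pics/w7.png

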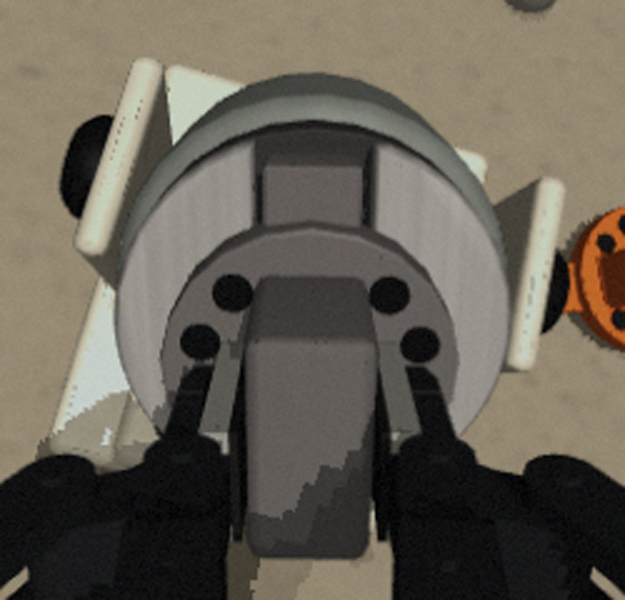

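The tab (263–362) lies centred between the slot walls (253–375). I'll press down along the spindle.

>>> carry_out:
  commands:
    - [[0.2,0,0,0.01,0,0],[0.4,0,0,0.01,0,0],[0.6,0,0,0.01,0,0],[0.7,0,0,0.01,0,0],[0.75,0,0,0.01,0,0],[0.75,0,0,0.01,0,0]]

```text
clock: 6.87
eef_pos: [0.5389, -0.0495, 0.1511]
tcp_rot: [0.53, 0.385, -0.318, 0.685]
contact_force: [-6.6, -1.0, 9.6]
opening: 0.277
```

Run:
```python
from fit import *
v=np.load('v.npy');R=np.load('R2.npy')
c,a,h,u=frame(v)
go(c+.018*a,R); s=env.sense(); print(s['contact_force'],s['contact_force']@a,s['moment'],s['opening']*85)
im=env.get_image('wrist');cv2.imwrite('pics/w8.png',cv2.resize(im[110:350,200:450],None,fx=2.5,fy=2.5,interpolation=2))
```

```text
row [ 0.   -0.08 -0.1 ] [-0.001  0.    -0.003] q [-0.3071  0.2114  2.1656  0.4695  0.2815  0.6129] t 6.8667
[-6.6414 -0.9918  9.5921] 11.595470416530269 [-0.047   0.4258 -0.2298] 23.573283122986524
```

View pics/w8.png

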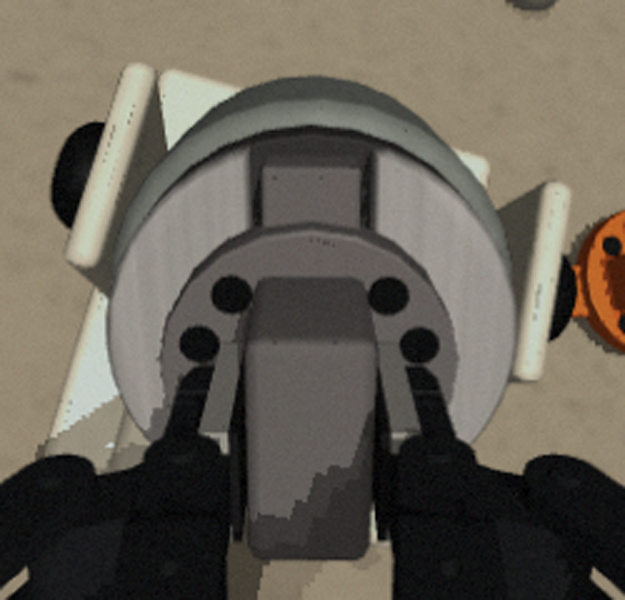

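The head sank about 7 mm with the tool (8 mm in all since the grasp) and met 11.6 N, so it looks home. Releasing and backing off to check.

>>> carry_out:
  commands:
    - [[0,0,0,0,0,0],[0,0,0,0,0,0],[0,0,0,0,0,0],[0,0,0,0,0,0],[0,0,0,0,0,0],[0,0,0,0,0,0],[0,0,0,0,0,0],[0,0,0,0,0,0]]
  hand: 0

```text
clock: 7.58
eef_pos: [0.5389, -0.0494, 0.1511]
tcp_rot: [0.53, 0.385, -0.318, 0.685]
contact_force: [-0.2, 0.3, 0.3]
opening: 0.998
```

>>> carry_out:
  commands:
    - [[-1,0,0,0,0,0],[-2,0,0,0,0,0],[-4,0,0,0,0,0],[-6.5,0,0,0,0,0],[-9,0,0,0,0,0],[-11,0,0,0,0,0],[-12,0,0,0,0,0],[-12,0,0,0,0,0],[-12,0,0,0,0,0]]

```text
clock: 8.33
eef_pos: [0.4789, -0.0464, 0.2554]
tcp_rot: [0.53, 0.384, -0.318, 0.686]
contact_force: [-0.3, -0.1, 0.1]
opening: 0.999
```

Run:
```python
from fit import *
v=np.load('v.npy');s=env.sense(); print(s['contact_force'],s['opening'],s['clock'])
im=env.get_image('wrist'); raw=im.copy()
for n,h0,col in(('home',.046,(0,0,255)),('up',.054,(0,255,255))):
    P=proj([ip(v,v[4],x,y,h0) for x,y in((.024,.012),(.024,-.012),(-.024,-.012),(-.024,.012))]); print(n,P.ravel())
    for p in P: cv2.circle(im,tuple(int(round(t)) for t in p),1,col,-1)
cv2.imwrite('pics/w9.png',np.hstack([cv2.resize(x[120:290,240:410],None,fx=2.3,fy=2.3,interpolation=2) for x in (raw,im)]))
im=env.get_image('side');cv2.imwrite('pics/s9.png',cv2.resize(im[140:240,260:380],None,fx=5,fy=5,interpolation=2))
for cam in('scene','side','wrist'):
  for t in ('rotor_grip','slot_end','rotor_tab'):
    print(cam,t,[np.array(d['at']) for d in env.mark_of(cam,t) if d['at'][2]>.08])
```

```text
[-0.2691 -0.0728  0.0609] 0.9986483583604387 8.3333
home [307.0668 180.4638 336.582  180.4434 335.8467 234.736  308.0441 234.7547]
up [306.5367 182.808  337.0204 182.7869 336.2338 238.608  307.5787 238.6272]
scene rotor_grip [array([ 0.5282, -0.0431,  0.167 ])]
scene slot_end [array([ 0.506 , -0.0617,  0.1077])]
scene rotor_tab [array([ 0.557 , -0.0047,  0.153 ])]
side rotor_grip [array([ 0.528 , -0.0482,  0.16  ])]
side slot_end [array([ 0.5006, -0.0629,  0.1124])]
side rotor_tab [array([ 0.581 , -0.0369,  0.1586])]
wrist rotor_grip [array([ 0.5328, -0.0478,  0.1612])]
wrist slot_end [array([ 0.5028, -0.0622,  0.1116])]
wrist rotor_tab [array([ 0.5828, -0.0376,  0.1518])]
```

View pics/w9.png

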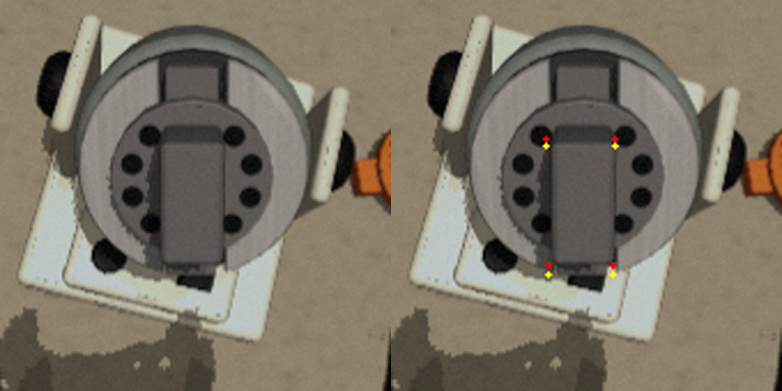

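View pics/s9.png

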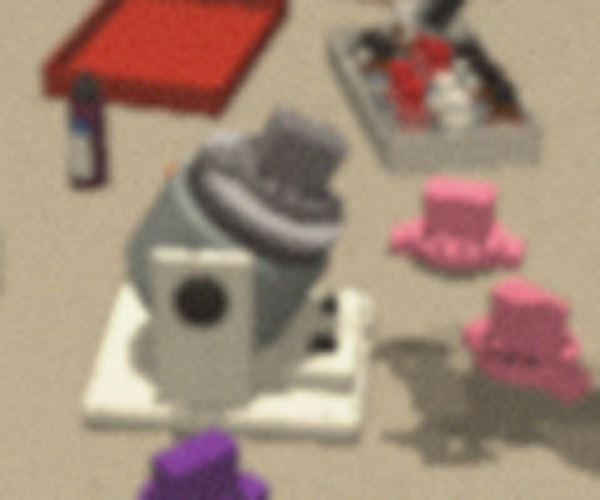

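Run:
```python
from fit import *
im=env.get_image('scene');cv2.imwrite('pics/sc9.png',cv2.resize(im[175:275,290:390],None,fx=6,fy=6,interpolation=2))
print([np.array(d['at']) for d in env.mark_of('scene','rotor_grip') if d['at'][2]>.08])
for t in ['vial_mid','dropper_mid','marker_mid']: print(t,[np.array(d['at']) for d in env.mark_of('scene',t)][:1])
```

```text
[array([ 0.5315, -0.0472,  0.1597])]
vial_mid [array([0.434 , 0.3304, 0.0293])]
dropper_mid [array([ 0.6971, -0.2998,  0.0451])]
marker_mid [array([0.6267, 0.2517, 0.0024])]
```

View pics/sc9.png

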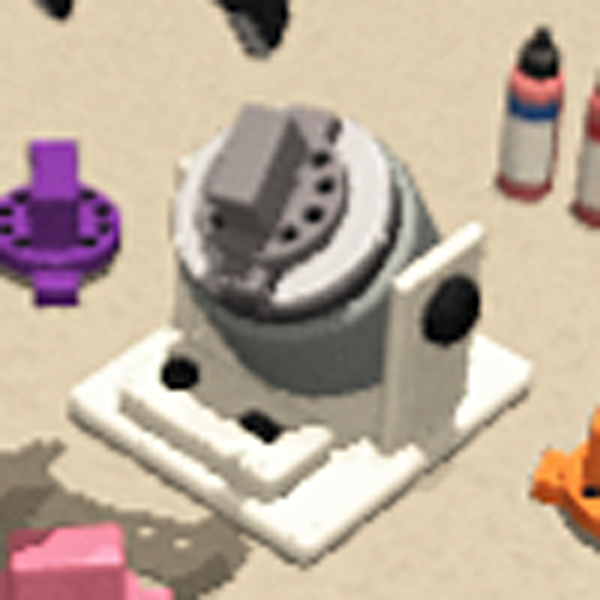

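The scene crop shows the disc flat on the face, with the near tab sunk in the slot at (245,275) and the gripper clear. Handing in.

```bash
python3 -c "
from rig import env
print(env.sign_off())"
```

```text
the job is handed in; nothing more can be done
None
```

I gripped the grey head's block along the spindle with 25 N and turned it about 0.96 rad until its tabs lined up with the slot. Then I pressed it down along the spindle, let go and backed off 12 cm. The job was handed in at about 8.5 s on the robot's clock; no verdict was reported.

**Seating:** the tool and head went down about 8 mm in all and met 11.6 N. After release, the three cameras put `rotor_grip` at z ≈ 0.160–0.161 m, where 0.161 m is expected when home. The pictures show the tabs centred in the slot and the disc flat on the face.

**Bystanders:** the vial, dropper bottle and marker are within 3 mm of where they were first measured, which is inside the measuring error.

**Disagreements:**
- My first wrist-camera fit put the face 4.5 mm too low (0.1305 m). I used the stated 0.135 m instead, which matched the other cameras.
- In the last wrist picture, the projected home outline sat 2–3 pixels off the block, within the calibration error.
- One set of scene-camera readings after release still showed the old position because it came from the starting picture. A fresh picture agreed with the other cameras.

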